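# Set up the copy room's engraving fixtures

### The job

Get the two engraving fixtures ready: first find the flat on each fixture's steel shaft and turn both shafts so that the flats face straight up. Then lay every blank in front of them flat and fully down in a cavity of its own shape (brass discs in the round ones, copper squares in the square ones), and when all are in, press the green start button fully down and let it go. Leave the mug and the stapler where they are.

Things in the scene. Friction and masses are not known exactly. Their poses are not given: they have to be found in the camera images.
- fixture_round: Fixed blue block, 80 (x) by 120 (y) by 77 mm tall; origin at the centre of its underside, z up. Two round cavities in its top, 49 mm in diameter, 5 mm deep, side by side along y. A steel shaft (axis 60 mm up, along y) runs under both and sticks out 85 mm at the +y end. Flat up, it lies 1 mm below the cavity floor's ledges; turned otherwise its round stands up to 6 mm above them and no blank can sit down.
- fixture_square: Fixed green block, 80 (x) by 120 (y) by 77 mm tall; origin at the centre of its underside, z up. Two square cavities in its top, 45 mm wide with sides along x and y, 5 mm deep, side by side along y. A steel shaft (axis 60 mm up, along y) runs under both and sticks out 85 mm at the +y end. Flat up, it lies 1 mm below the cavity floor's ledges; turned otherwise its round stands up to 6 mm above them and no blank can sit down.
- shaft_round (a joint): Turning angle of the shaft in the round-cavity fixture about the fixture's +y axis: 0 when the flat faces straight up, positive when the flat leans towards the fixture's +x, negative towards -x. No end stops; starts between 0.9 and 2.3 rad; it stays where it is left (friction about 0.06 N m).
- grip_round (a point): Axis point at the middle of that shaft's bare end (fixture y = 105 mm, 60 mm up). Turns with the shaft: z is the flat's outward normal. Dark shaft, 36 mm across, one pale flat 28 mm wide, 11 mm from the axis, full length. Fingers closed on flat and round measure 29 mm, on the round 36. Grip across from above and tilt about its axis, regripping; closing near the flat pulls it square to the finger.
- shaft_square (a joint): Turning angle of the shaft in the square-cavity fixture about the fixture's +y axis: 0 when the flat faces straight up, positive when the flat leans towards the fixture's +x, negative towards -x. No end stops; starts between -2.3 and -0.9 rad; it stays where it is left (friction about 0.06 N m).
- grip_square (a point): Axis point at the middle of that shaft's bare end (fixture y = 105 mm, 60 mm up). Turns with the shaft: z is the flat's outward normal. Dark shaft, 36 mm across, one pale flat 28 mm wide, 11 mm from the axis, full length. Fingers closed on flat and round measure 29 mm, on the round 36. Grip across from above and tilt about its axis, regripping; closing near the flat pulls it square to the finger.
- cavity_round0 (a point): Centre of a round cavity's floor (the one at the fixture's -y end), 5 mm below the plate's top; axes as the fixture's. The next cavity is 58 mm away along the fixture's y.
- cavity_round1 (a point): Centre of a round cavity's floor (the one at +y, nearer the bare shaft end), 5 mm below the plate's top; axes as the fixture's. The next cavity is 58 mm away along the fixture's y.
- cavity_square0 (a point): Centre of a square cavity's floor (the one at the fixture's -y end), 5 mm below the plate's top; axes as the fixture's. The next cavity is 58 mm away along the fixture's y.
- cavity_square1 (a point): Centre of a square cavity's floor (the one at +y, nearer the bare shaft end), 5 mm below the plate's top; axes as the fixture's. The next cavity is 58 mm away along the fixture's y.
- disc_1: Loose brass disc blank, 44 mm in diameter, 14 mm thick, about 90 g; origin at the centre of its underside, z up. May be absent.
- disc_2: Loose brass disc blank, 44 mm in diameter, 14 mm thick, about 90 g; origin at the centre of its underside, z up. May be absent.
- tile_1: Loose copper-coloured square blank, 40 by 40 mm, 14 mm thick, about 90 g; origin at the centre of its underside, sides along its x and y, z up. May be absent.
- tile_2: Loose copper-coloured square blank, 40 by 40 mm, 14 mm thick, about 90 g; origin at the centre of its underside, sides along its x and y, z up. May be absent.
- start_top (a point): Centre of the top of the green start button (28 mm in diameter, top 62 mm above the table when released) on a white console box 90 by 70 by 40 mm that stands left or right of the blanks. Pressed straight down.
- start (a joint): Travel of the start button, m: 0 released, 0.006 fully down (about 5 N); springs back.
- mug: Blue mug, 80 mm wide, 90 mm tall, a bystander; origin at the centre of its underside.
- stapler: Red and black stapler, 140 mm long, 45 mm tall, a bystander; origin at the centre of its underside.
Mind the look-alikes: they are no part of the job. What is shaped like the fixture_round but red is not meant.

How it is judged:
By the outcome, as a careful person would: the job done as asked, in the order asked, and still so for the second after the job is handed in, with the robot touching nothing.
Of disc_1, tile_1, disc_2, tile_2 only 3 to 4 are there at a start; the rules pass over those that are not, and their reading is None.
At some moment in a run one of disc_1, disc_2, tile_1, tile_2 may be knocked a few centimetres aside while the robot is not near it.
Once in a run the grip may slacken for a moment while it holds something.
It also fails if it takes over 210 s, if anything falls off the work surface, if the arm or the gripper's body presses on something with over 40 N, if the wrist force passes 120 N, or if a joint passes its speed limit or range.

### The arm

A 6-joint arm with a two-finger parallel gripper is mounted at the origin on the work surface. World frame = base frame: x ahead of the robot, y to its left, z up, the work surface at z = 0. Lengths are in m, angles in rad, forces in N, time in s.
With the tool pointing down it reaches from about 0.3 to 0.85 m from the base axis. Payload 4.2 kg.
Tool frame: the origin (TCP) lies midway between the tips of the shut fingers; the grasp point (between the pads) lies 19 mm behind it; z points along the fingers, y is the line along which they close (so a half turn about z gives the same grasp; the last joint's range is limited). The gripper opens to 91 mm and grips with 3 to 60 N. Pads are 32 mm wide; open, the fingers measure 118 mm over their backs; the gripper's body (76 mm by 178 mm) begins 60 mm behind the grasp point.
Start: joints at [-1.344, 0.32, 1.565, -0, 1.257, -0.02], TCP at [0.14, -0.558, 0.214] pointing down, gripper open.
Joint ranges: [-3.11, 3.11], [-0.84, 2.01], [0.21, 2.61], [-1.34, 4.49], [0.05, 2.63], [-2.56, 2.56]. Speed limits (rad/s): [2.57, 2.57, 3.14, 3.14, 3.14, 3.14].

### API

Orientations are given as [roll, pitch, yaw] about the fixed x, y, z axes, in that order (R = Rz(yaw) Ry(pitch) Rx(roll)).
In Python, from rig import manip, camera gives the robot as it stands.
- The arm moves only by the shell command python3 -m pendant 'ROWS' [FORCE]. ROWS is JSON, a list of rows, each a list of 3 entries, a list of its own where there are three numbers: the closure, from 0 (fully open) to 1 (shut), then the shift along the tool's x, y, z in cm, then the turn about the tool's z in rad. A call has 1 to 10 rows; each row is the pose to reach, as a shift and turn from the pose commanded when the call began, along the tool's axes at that moment; what a row does not reach only later rows make up. A row lasts 1/8 s, in which the tool goes at most 62.5 mm and 10.7 degrees, less where a joint would pass 70% of its speed; a pose out of reach is approached as far as the arm can. A call with a gripper value outside its range is refused whole. The fingers move at their own pace and stop on an object; FORCE is the grip in N (left out, the last holds). Time passes only in rows, so rows that repeat a pose let the fingers close. It gives the time, the measured TCP pose, the force, the opening and the grip force at its end, in the units of the state.
- manip.read_state(): the state, without advancing time (a new reading comes with each control period).
- camera(name): name is "side" or "top"; returns a dict with "frame" (480x640x3 uint8, red, green, blue), "mtx" (3x3 intrinsics, pixels), "rvec" (rotation vector, rad) and "tvec" (3), from world to camera coordinates, as OpenCV has them. Camera axes: x right, y down, z forward; pixel columns grow to the right and rows downward; lengths in m; the calibration is good to about 2 mm. A picture is of the moment at which its call begins. There is no depth.
- manip.finish_job(): hands the job in; it is judged then, once.
The state is a dict: "t": time; "joint_pos": joint angles; "joint_velocities": joint speeds; "joint_torque": joint torques, N m; "tool_pos": TCP position; "orientation": TCP orientation; "contact_force": force on the tool from outside, world axes, zero at the start; "ft_torque": the same for the moment, N m; "gripper_width": opening from 0.0 (shut) to 1.0 (fully open); "grip_force": force on a finger pad.
Only numpy, scipy, OpenCV 4.12 (cv2) and the standard library are available. Lean on these libraries where they do the work, as an engineer would, in place of code of your own. Each camera call takes 0.05 s, during which the arm holds its last target. There are 200 camera calls.

## Working session

There is one attempt and no reset: what is moved stays moved. The work goes in short steps, Python scripts to look and compute and a shell command to move; the robot and the scene stay as the last step left them, time stands still between calls to the robot, and variables do not carry over. Pictures are saved under pics/ and viewed, at most 14 in all, crops included, and the job is handed in when it is done.

```bash
ls; mkdir -p pics; python3 - <<'E'
from rig import manip, camera
import cv2, numpy as np, pickle
print(manip.read_state())
for n in("side","top"):
    c=camera(n); cv2.imwrite(f"pics/{n}0.png",c["frame"][:,:,::-1]); pickle.dump(c,open(f"{n}0.pkl","wb"))
    R=cv2.Rodrigues(np.array(c["rvec"]))[0]; print(n,c["mtx"],-R.T@np.ravel(c["tvec"]),R[2])
E
```

```text
pics
{'t': 0.0, 'joint_pos': array([-1.34398524e+00,  3.20291047e-01,  1.56566715e+00, -1.36871600e-05,
        1.25738954e+00, -2.00129750e-02]), 'joint_velocities': array([ 0.00083926,  0.00111086, -0.00044078,  0.00056082,  0.00117367,
       -0.00033243]), 'joint_torque': array([-1.63344095e-03, -4.12463236e+01, -2.31973636e+01,  7.25529715e-02,
        4.55921853e-02, -1.48847607e-04]), 'tool_pos': array([ 0.14036394, -0.55708886,  0.21312538]), 'orientation': array([-3.13983766e+00, -2.21116089e-05,  2.46828278e-01]), 'contact_force': array([-0.43154603,  0.40511393,  0.40612936]), 'ft_torque': array([0.01865776, 0.0092304 , 0.00514012]), 'grip_force': 0.0, 'gripper_width': 1.0034169848075905}
side [[497.04866091   0.         322.26220691]
 [  0.         497.04866091 243.74601938]
 [  0.           0.           1.        ]] [0.12542135 0.64593146 0.72358091] [ 0.35014552 -0.66418937 -0.6604927 ]
top [[433.96436041   0.         318.44456025]
 [  0.         433.96436041 247.38134836]
 [  0.           0.           1.        ]] [ 0.34370144 -0.02624374  0.98550437] [ 0.11100267  0.01500735 -0.99370679]
```

View pics/side0.png

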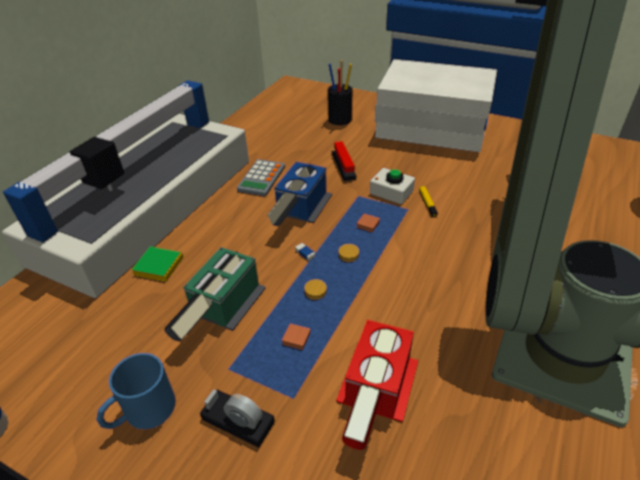

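View pics/top0.png

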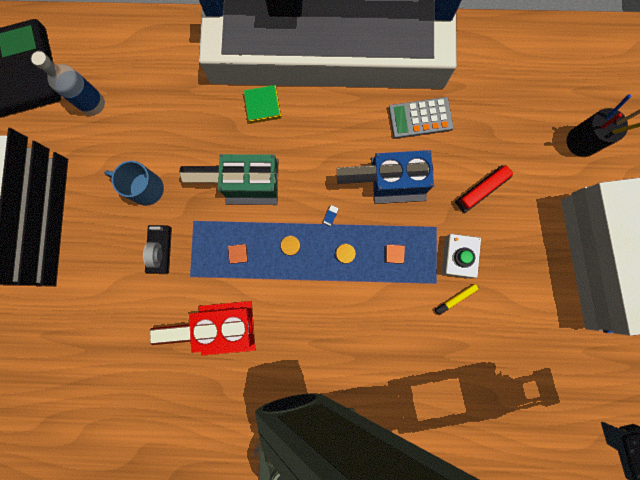

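All four blanks are there: in the top view, tiles at (237,254) and (395,254), discs at (290,245) and (346,253). The green fixture is at (248,175), the blue one at (403,175) and the button at (465,257). The red block is a decoy.

```bash
cat > h.py <<'E'
from rig import manip, camera
import cv2, numpy as np, pickle
def cam(n,save=None):
    c=camera(n)
    if save: cv2.imwrite(f"pics/{save}.png",c["frame"][:,:,::-1])
    return c
def ray(c,px,z):
    R=cv2.Rodrigues(np.array(c["rvec"]))[0]; t=np.ravel(c["tvec"]); o=-R.T@t
    d=R.T@np.linalg.inv(c["mtx"])@np.array([px[0],px[1],1.]); return o+d*(z-o[2])/d[2]
def proj(c,p):
    return cv2.projectPoints(np.array([p],float),np.array(c["rvec"],float),np.array(c["tvec"],float),c["mtx"],None)[0][0,0]
def blobs(c,lo,hi,amin=60):
    h=cv2.cvtColor(c["frame"],cv2.COLOR_RGB2HSV); m=cv2.inRange(h,lo,hi)
    return [k for k in cv2.findContours(m,cv2.RETR_EXTERNAL,cv2.CHAIN_APPROX_NONE)[0] if cv2.contourArea(k)>amin]
def crop(c,x,y,w,h,s,name):
    cv2.imwrite(f"pics/{name}.png",cv2.resize(c["frame"][y:y+h,x:x+w,::-1],None,fx=s,fy=s,interpolation=cv2.INTER_CUBIC))
E
python3 - <<'E'
from h import *
T=pickle.load(open("top0.pkl","rb"));S=pickle.load(open("side0.pkl","rb"))
a=cv2.resize(T["frame"][145:210,170:440,::-1],None,fx=2.9,fy=2.9,interpolation=cv2.INTER_CUBIC)
b=cv2.resize(S["frame"][155:345,160:335,::-1],None,fx=2.1,fy=2.1,interpolation=cv2.INTER_CUBIC)
o=np.zeros((600,800,3),np.uint8);o[:a.shape[0],:a.shape[1]]=a[:,:800];o[190:190+b.shape[0],:b.shape[1]]=b;cv2.imwrite("pics/c1.png",o)
hsv=cv2.cvtColor(T["frame"],cv2.COLOR_RGB2HSV)
for p in [(237,254),(290,245),(232,162),(380,156),(430,190),(465,257),(210,180),(190,170),(350,170),(350,183)]: print(p,hsv[p[1],p[0]])
for n,C in(("T",T),("S",S)):
  for nm,lo,hi in(("disc",(14,140,120),(24,255,255)),("tile",(3,100,120),(11,190,255)),("green",(65,80,20),(90,255,140)),("blue",(105,130,30),(120,255,255)),("btn",(60,120,110),(85,255,255))):
    for k in blobs(C,lo,hi):
      r=cv2.minAreaRect(k)
      if n=="T": print(nm,np.round(r[0]),np.round(r[1]),round(r[2]),ray(C,r[0],{"disc":.011,"tile":.011,"btn":.062}.get(nm,.077))[:2].round(4))
E
```

```text
(237, 254) [ 10 179 205]
(290, 245) [ 19 193 222]
(232, 162) [ 24  24 105]
(380, 156) [107 182 137]
(430, 190) [ 14 193 180]
(465, 257) [ 68 162 200]
(210, 180) [ 22  59 185]
(190, 170) [168  28  45]
(350, 170) [ 21  66 105]
(350, 183) [ 11 136  79]
disc [531. 389.] [17. 14.] 72 [ 0.1544 -0.4792]
disc [438. 399.] [37. 50.] 79 [ 0.129  -0.2791]
disc [634. 120.] [ 8. 15.] 63 [ 0.7663 -0.734 ]
disc [320. 240.] [478. 639.] 90 [ 0.4694 -0.0135]
tile [396. 254.] [17. 17.] 90 [ 0.4429 -0.1853]
tile [237. 253.] [17. 18.] 84 [0.4344 0.1719]
green [247. 176.] [42. 58.] 90 [0.5959 0.1451]
green [401. 119.] [26. 11.] 81 [ 0.7303 -0.1836]
green [16. 41.] [25. 37.] 77 [0.8952 0.6781]
blue [314. 251.] [244.  55.] 2 [ 0.4366 -0.0025]
blue [330. 217.] [ 8. 10.] 27 [ 0.5117 -0.0343]
blue [402. 173.] [42. 60.] 87 [ 0.6101 -0.1883]
blue [618. 106.] [ 4. 33.] 45 [ 0.7682 -0.6537]
blue [84. 98.] [28. 27.] 45 [0.7647 0.5138]
blue [448.  10.] [19. 25.] 90 [ 0.9873 -0.2872]
blue [211.   8.] [15. 22.] 90 [0.983  0.2435]
btn [466. 256.] [11. 11.] 90 [ 0.435  -0.3277]
btn [246. 172.] [54. 34.] 0 [0.609  0.1505]
btn [400. 119.] [26.  9.] 80 [ 0.7366 -0.1862]
btn [261. 102.] [30. 31.] 81 [0.7698 0.124 ]
```

View pics/c1.png

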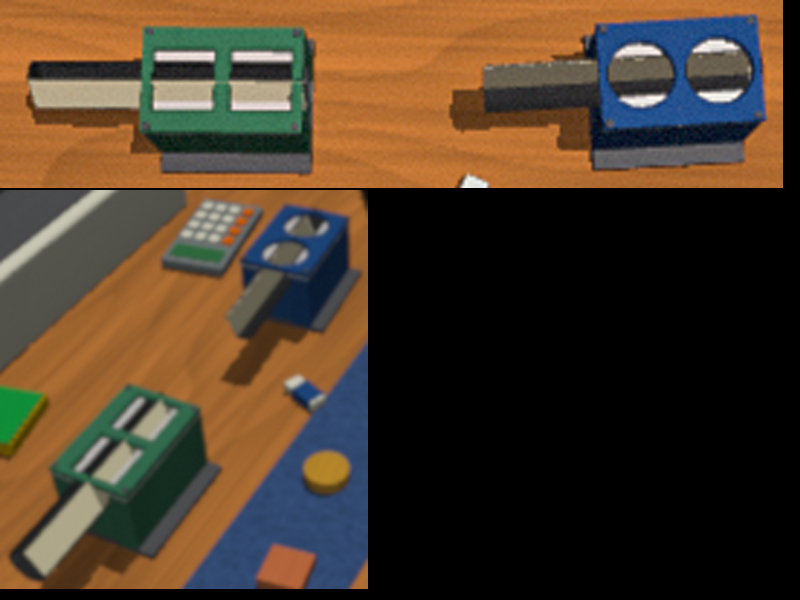

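The square shaft's pale flat faces −x and up, with its upper edge at crop (85,80). The round shaft's flat faces +x and is shaded. The moves have no tilt, so my plan for each shaft is to squeeze it until the flat is square to a finger. Then I sweep a fingertip across above the axis to roll the flat up, and press down to level it. First I need better poses.

```bash
cat > m.py <<'E'
from h import *
def plate(C,lo,hi,near):
    best=None
    for k in blobs(C,lo,hi,150):
        r=cv2.minAreaRect(k); d=np.hypot(*(np.array(r[0])-near))
        if d<40 and (best is None or cv2.contourArea(k)>cv2.contourArea(best)): best=k
    k=cv2.convexHull(best); w=np.array([ray(C,p[0],.077)[:2] for p in k],np.float32)*1000
    r=cv2.minAreaRect(w); return r
E
python3 - <<'E'
from m import *
T=pickle.load(open("top0.pkl","rb"));S=pickle.load(open("side0.pkl","rb"))
for n,C,g,b in(("T",T,(247,174),(402,172)),("S",S,(222,278),(305,185))):
  h=cv2.cvtColor(C["frame"],cv2.COLOR_RGB2HSV)
  for v in (60,75,90,105):
   for nm,lo,hi,p in(("green",(60,80,v),(90,255,255),g),("blue",(100,120,v),(122,255,255),b)):
    try: r=plate(C,lo,hi,p); print(n,v,nm,np.round(r[0],1),np.round(r[1],1),round(r[2],1))
    except Exception as e: print(n,v,nm,"-")
for nm,lo,hi in(("disc",(14,170,150),(24,255,255)),("tile",(3,100,120),(11,190,255)),("btn",(60,120,110),(85,255,255))):
  for n,C in(("S",S),("T",T)):
    h=cv2.cvtColor(C["frame"],cv2.COLOR_RGB2HSV); m=cv2.inRange(h,lo,hi)
    _,_,st,ce=cv2.connectedComponentsWithStats(m)
    for s,c in zip(st,ce):
      if 60<s[4]<900: 
        q=ray(C,c,.062 if nm=="btn" else .012)[:2]
        if .3<q[0]<.52: print(nm,n,c.round(),s[2:],q.round(4))
# shaft profile: top view columns
g=cv2.cvtColor(T["frame"],cv2.COLOR_RGB2GRAY)
for x in (188,205): print(x,[(y,int(g[y,x])) for y in range(162,188)])
for x in (345,362): print(x,[(y,*map(int,T["frame"][y,x])) for y in range(162,188)])
E
```

```text
T 60 green [603.8 146.5] [ 77.4 123.5] 1.3
T 60 blue [ 616.9 -191.1] [ 80.6 120.3] 4.4
T 75 green [603.7 147.4] [ 77.4 120. ] 1.2
T 75 blue [ 617.3 -191.3] [ 79.7 119.6] 4.7
T 90 green [603.7 147.4] [ 77.3 120. ] 1.2
T 90 blue [ 617.6 -191.6] [ 79.2 119.1] 4.6
T 105 green [604.8 148.2] [ 75.2 118.6] 1.3
T 105 blue [ 617.9 -191.9] [ 78.7 118.5] 4.6
S 60 green [603.  150.2] [ 79.7 119.5] 0.9
S 60 blue [ 615.6 -188.6] [ 80.6 119.2] 4.7
S 75 green [603.9 149.6] [ 78.  118.3] 0.9
S 75 blue [ 616.7 -188.9] [ 78.5 118.5] 4.8
S 90 green [604.7 148.9] [ 76.5 117. ] 0.9
S 90 blue [ 596.9 -191.7] [ 35.3 114.6] 4.9
S 105 green [627.2 148. ] [ 31.4 112.9] 0.9
S 105 blue -
disc S [349. 251.] [ 18  12 178] [ 0.442  -0.0735]
disc S [315. 287.] [ 20  14 225] [0.4569 0.0526]
disc S [264. 397.] [ 52  37 822] [0.4206 0.304 ]
disc T [290. 245.] [ 19  19 278] [0.4559 0.0532]
disc T [345. 253.] [ 19  19 278] [ 0.4409 -0.0723]
tile S [368. 221.] [ 21  14 193] [ 0.4439 -0.1851]
tile S [296. 334.] [ 27  22 400] [0.4347 0.1711]
tile T [237. 253.] [ 19  19 301] [0.4345 0.1714]
tile T [395. 253.] [ 18  18 272] [
[... 1009 characters left out ...]
, 52, 49, 50), (179, 42, 43, 45), (180, 45, 46, 41), (181, 39, 37, 40), (182, 37, 38, 35), (183, 55, 37, 26), (184, 98, 61, 25), (185, 95, 52, 21), (186, 99, 62, 32), (187, 99, 62, 35)]
362 [(162, 192, 116, 57), (163, 182, 111, 52), (164, 105, 62, 24), (165, 100, 68, 38), (166, 115, 100, 87), (167, 105, 95, 81), (168, 102, 95, 72), (169, 102, 92, 76), (170, 103, 95, 78), (171, 107, 98, 82), (172, 105, 94, 79), (173, 105, 95, 77), (174, 64, 58, 59), (175, 45, 41, 44), (176, 42, 42, 43), (177, 46, 45, 43), (178, 51, 47, 48), (179, 42, 43, 47), (180, 44, 43, 43), (181, 32, 31, 32), (182, 63, 47, 41), (183, 98, 58, 27), (184, 99, 64, 29), (185, 98, 62, 30), (186, 96, 62, 32), (187, 117, 69, 30)]
```

```bash
python3 - <<'E'
from h import *
T=pickle.load(open("top0.pkl","rb"))
for nm,c,yaw in(("sq",(.604,.148),.019),("rd",(.617,-.190),.082)):
  u=np.array([np.cos(yaw),np.sin(yaw)]);v=np.array([-u[1],u[0]])
  for a in (90,120):
    p=np.array(c)+v*a/1000
    print(nm,a,proj(T,[*p,.06]).round(1),[(d,round(proj(T,[*(p+u*.018*np.sin(np.radians(d))),.06+.018*np.cos(np.radians(d))])[1],1)) for d in range(-120,121,10)])
E
```

```text
sq 90 [206.3 174.4] [(-120, np.float64(182.4)), (-110, np.float64(182.6)), (-100, np.float64(182.6)), (-90, np.float64(182.4)), (-80, np.float64(181.9)), (-70, np.float64(181.1)), (-60, np.float64(180.2)), (-50, np.float64(179.1)), (-40, np.float64(177.8)), (-30, np.float64(176.4)), (-20, np.float64(175.0)), (-10, np.float64(173.5)), (0, np.float64(172.0)), (10, np.float64(170.6)), (20, np.float64(169.4)), (30, np.float64(168.3)), (40, np.float64(167.4)), (50, np.float64(166.7)), (60, np.float64(166.2)), (70, np.float64(166.0)), (80, np.float64(166.1)), (90, np.float64(166.4)), (100, np.float64(166.9)), (110, np.float64(167.7)), (120, np.float64(168.6))]
sq 120 [192.7 174.3] [(-120, np.float64(182.3)), (-110, np.float64(182.6)), (-100, np.float64(182.6)), (-90, np.float64(182.3)), (-80, np.float64(181.8)), (-70, np.float64(181.1)), (-60, np.float64(180.2)), (-50, np.float64(179.0)), (-40, np.float64(177.8)), (-30, np.float64(176.4)), (-20, np.float64(174.9)), (-10, np.float64(173.4)), (0, np.float64(172.0)), (10, np.float64(170.6)), (20, np.float64(169.3)), (30, np.float64(168.2)), (
[... 853 characters left out ...]
4(167.7)), (120, np.float64(168.7))]
rd 120 [346.9 175.2] [(-120, np.float64(183.3)), (-110, np.float64(183.5)), (-100, np.float64(183.5)), (-90, np.float64(183.3)), (-80, np.float64(182.8)), (-70, np.float64(182.1)), (-60, np.float64(181.1)), (-50, np.float64(180.0)), (-40, np.float64(178.7)), (-30, np.float64(177.3)), (-20, np.float64(175.9)), (-10, np.float64(174.4)), (0, np.float64(172.9)), (10, np.float64(171.5)), (20, np.float64(170.3)), (30, np.float64(169.2)), (40, np.float64(168.3)), (50, np.float64(167.6)), (60, np.float64(167.1)), (70, np.float64(166.9)), (80, np.float64(166.9)), (90, np.float64(167.2)), (100, np.float64(167.8)), (110, np.float64(168.5)), (120, np.float64(169.5))]
```

Both flats lean about 50°: the square one to −x and the round one to +x. A fingertip sweep at 72 mm followed by a press should level each. I'll do the round shaft first.

```bash
cat > go.py <<'E'
import sys
from h import *
# usage: go.py frame(r|s|w) a b z [dpsi]: prints shift (tool axes, cm) and turn; a,b in mm in fixture axes
F={"r":((.617,-.190),.082),"s":((.604,.148),.019),"w":((0,0),0)}
def R(s): from scipy.spatial.transform import Rotation as Q; return Q.from_euler("xyz",s["orientation"]).as_matrix()
f,a,b,z=sys.argv[1],*map(float,sys.argv[2:5]); c,yw=F[f]
p=np.array([c[0]+(a*np.cos(yw)-b*np.sin(yw))/1000,c[1]+(a*np.sin(yw)+b*np.cos(yw))/1000,z/1000])
s=manip.read_state(); M=R(s); psi=np.pi/2+yw+(float(sys.argv[5]) if len(sys.argv)>5 else 0)
cur=np.arctan2(M[1,0],M[0,0]); 
print("t",round(s["t"],1),"pos",(s["tool_pos"]*1000).round(1),"F",s["contact_force"].round(1),"w",round(s["gripper_width"]*91,1),"target",p.round(4),"shift",(M.T@(p-s["tool_pos"])*100).round(2),"turn",round(-(psi-cur),3))
E
python3 go.py r 30 105 150
```

```text
t 0.1 pos [ 140.4 -557.2  213.2] F [-0.6 -0.3 -0.7] w 90.8 target [ 0.6383 -0.0829  0.15  ] shift [ 59.87 -33.81   6.38] turn -1.406
```

```bash
python3 -m pendant '[[1,[59.9,-33.8,6.4],-1.406],[1,[59.9,-33.8,6.4],-1.406],[1,[59.9,-33.8,6.4],-1.406],[1,[59.9,-33.8,6.4],-1.406],[1,[59.9,-33.8,6.4],-1.406],[1,[59.9,-33.8,6.4],-1.406],[1,[59.9,-33.8,6.4],-1.406],[1,[59.9,-33.8,6.4],-1.406],[1,[59.9,-33.8,6.4],-1.406],[1,[59.9,-33.8,6.4],-1.406]]' 30; python3 go.py r 30 105 150
```

```text
t: 1.35
tool_pos: [0.5924, -0.127, 0.1555]
orientation: [-3.141, 0.0, 1.653]
contact_force: [0.2, -1.2, -0.4]
gripper_width: 0.005
grip_force: 0.0
t 1.4 pos [ 592.4 -127.   155.5] F [ 0.2 -1.2 -0.4] w 0.5 target [ 0.6383 -0.0829  0.15  ] shift [4.02 4.93 0.55] turn 0.0
```

```bash
python3 -m pendant '[[1,[4.0,4.9,0.6],0],[1,[4.0,4.9,0.6],0],[1,[4.0,4.9,0.6],0],[1,[4.0,4.9,7.8],0],[1,[4.0,4.9,7.8],0],[1,[4.0,4.9,7.8],0]]'; python3 go.py r 30 105 72
```

```text
t: 2.1
tool_pos: [0.6364, -0.0858, 0.0786]
orientation: [-3.141, 0.0, 1.651]
contact_force: [0.3, -0.3, 0.8]
gripper_width: 0.004
grip_force: 0.0
t 2.1 pos [636.4 -85.8  78.6] F [ 0.3 -0.3  0.8] w 0.4 target [ 0.6383 -0.0829  0.072 ] shift [0.28 0.21 0.66] turn -0.001
```

```bash
python3 -m pendant '[[1,[0.3,0.2,0.6],0],[1,[0.3,-0.2,0.6],0],[1,[0.3,-0.6,0.6],0],[1,[0.3,-1.0,0.6],0],[1,[0.3,-1.4,0.6],0],[1,[0.3,-1.8,0.6],0],[1,[0.3,-2.2,0.6],0],[1,[0.3,-2.6,0.6],0],[1,[0.3,-3.0,0.6],0],[1,[0.3,-3.0,0.6],0]]'; python3 go.py r 0 105 72
```

```text
t: 3.35
tool_pos: [0.6118, -0.0839, 0.0779]
orientation: [3.128, 0.002, 1.652]
contact_force: [1.1, 3.5, 20.7]
gripper_width: 0.007
grip_force: 9.9
t 3.4 pos [611.8 -83.9  77.9] F [ 1.1  3.5 20.7] w 0.7 target [ 0.6084 -0.0854  0.072 ] shift [-0.11 -0.35  0.59] turn -0.0
```

```bash
python3 - <<'E'
from h import *
S=cam("side");crop(S,250,130,130,100,6,"s1")
E
```

```text
(no output)
```

View pics/s1.png

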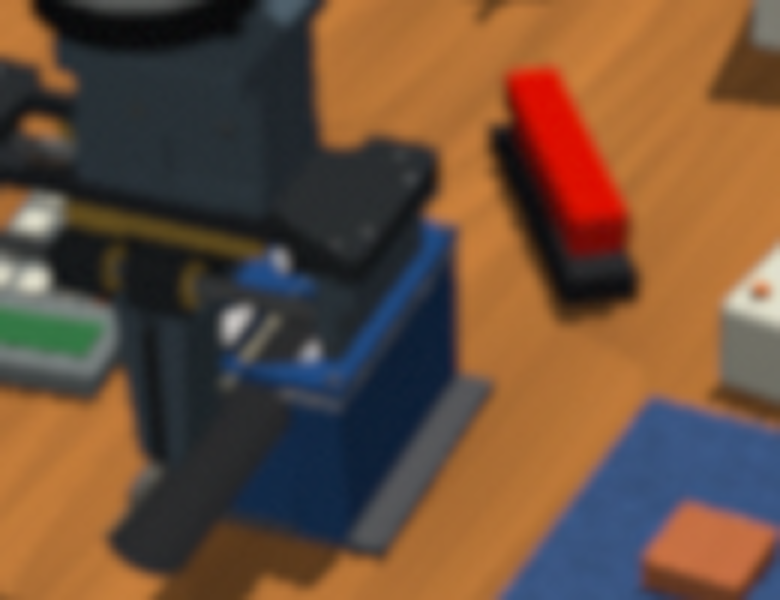

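The view shows the shaft's dark round on top and the flat turned further towards +x, because the tip lagged sideways and came down on the flat's low side. I'll lift, squeeze it square at 90°, then sweep with the tool settled first.

```bash
python3 -m pendant '[[1,[0,0,-2.5],0],[0,[0,0,-2.5],0],[0,[-0.1,-0.35,-2.5],0],[0,[-0.1,-0.35,-2.5],0],[0,[-0.1,-0.35,-2.5],0],[0,[-0.1,-0.35,-2.5],0],[0,[-0.1,-0.35,-2.5],0]]' 40; python3 go.py r 0 105 41
```

```text
t: 4.28
tool_pos: [0.6034, -0.0855, 0.0969]
orientation: [-3.141, 0.0, 1.653]
contact_force: [-0.8, 1.0, 0.3]
gripper_width: 0.63
grip_force: 0.0
t 4.3 pos [603.4 -85.5  96.9] F [-0.8  1.   0.3] w 57.3 target [ 0.6084 -0.0854  0.041 ] shift [-0.03  0.5   5.59] turn 0.0
```

```bash
python3 -m pendant '[[0,[0,0.5,0],0],[0,[0,0.5,0],0],[0,[0,0.5,0],0],[0,[0,0.5,2],0],[0,[0,0.5,4],0],[0,[0,0.5,5.6],0],[0,[0,0.5,5.6],0],[0,[0,0.5,5.6],0]]'; python3 -m pendant '[[1,[0,0,0],0],[1,[0,0,0],0],[1,[0,0,0],0],[1,[0,0,0],0],[1,[0,0,0],0],[1,[0,0,0],0],[1,[0,0,0],0],[1,[0,0,0],0]]' 50; python3 go.py r 0 105 41
```

```text
t: 5.28
tool_pos: [0.6088, -0.0852, 0.0416]
orientation: [3.141, 0.0, 1.653]
contact_force: [0.6, 0.6, 0.3]
gripper_width: 1.005
grip_force: 0.0
t: 6.28
tool_pos: [0.6102, -0.085, 0.0412]
orientation: [3.138, 0.0, 1.653]
contact_force: [5.2, 1.2, -3.1]
gripper_width: 0.375
grip_force: 50.0
t 6.3 pos [610.2 -85.   41.2] F [ 5.2  1.2 -3.1] w 34.1 target [ 0.6084 -0.0854  0.041 ] shift [-0.02 -0.18  0.02] turn -0.0
```

Width 34 mm: the pad is jammed on a flat edge by friction. I'll slide vertically while holding lightly, which should let it square up.

```bash
python3 -m pendant '[[1,[0,0,0],0],[1,[0,0,0.4],0],[1,[0,0,0.8],0],[1,[0,0,1.2],0],[1,[0,0,1.2],0],[1,[0,0,0.8],0],[1,[0,0,0.4],0],[1,[0,0,0],0],[1,[0,0,0],0]]' 25; python3 go.py r 0 105 41
```

```text
t: 7.4
tool_pos: [0.6103, -0.0854, 0.0372]
orientation: [3.139, 0.001, 1.653]
contact_force: [13.3, -1.3, -22.0]
gripper_width: 0.379
grip_force: 25.0
t 7.4 pos [610.3 -85.4  37.2] F [ 13.3  -1.3 -22. ] w 34.5 target [ 0.6084 -0.0854  0.041 ] shift [ 0.02 -0.18 -0.38] turn 0.0
```

```bash
for i in 1 2; do python3 -m pendant '[[1,[0,0,0.6],0],[1,[0,0,1.2],0],[1,[0,0,1.4],0],[1,[0,0,1.4],0],[1,[0,0,0.8],0],[1,[0,0,0],0],[1,[0,0,-0.6],0],[1,[0,0,-0.6],0],[1,[0,0,0],0],[1,[0,0,0],0]]' 10 | egrep 'pos|force|width'; done
```

```text
tool_pos: [0.6107, -0.0855, 0.0427]
contact_force: [3.3, 1.1, 6.2]
gripper_width: 0.389
grip_force: 10.0
tool_pos: [0.6111, -0.0855, 0.0428]
contact_force: [4.3, -0.2, 7.4]
gripper_width: 0.386
grip_force: 10.0
```

```bash
python3 -m pendant '[[0,[0,0,0],0],[0,[0,0,0],0],[0,[0,0,0],0],[0,[0,0,-6],0],[0,[0,0,-12],0],[0,[0,-8,-16],0],[0,[0,-16,-16],0],[0,[0,-22,-16],0],[0,[0,-22,-16],0],[0,[0,-22,-16],0]]' | grep pos; python3 - <<'E'
from h import *
T=cam("top");S=cam("side")
a=cv2.resize(T["frame"][145:210,310:440],None,fx=6,fy=6,interpolation=cv2.INTER_CUBIC)
b=cv2.resize(S["frame"][140:240,250:350],None,fx=4,fy=4,interpolation=cv2.INTER_CUBIC)[:400,:400]
o=np.zeros((600,800,3),np.uint8);o[:200,:780]=cv2.resize(a,None,fx=1,fy=1)[60:260];o[200:,:400]=b;cv2.imwrite("pics/s2.png",o[:,:,::-1])
for x in (345,362): print(x,[(y,*map(int,T["frame"][y,x])) for y in range(163,186)])
E
```

```text
tool_pos: [0.3862, -0.1029, 0.2011]
345 [(163, 192, 115, 42), (164, 204, 125, 61), (165, 208, 125, 54), (166, 210, 129, 58), (167, 66, 44, 38), (168, 40, 42, 47), (169, 33, 33, 37), (170, 44, 38, 43), (171, 39, 38, 36), (172, 87, 81, 70), (173, 178, 166, 138), (174, 212, 196, 162), (175, 204, 187, 155), (176, 204, 190, 156), (177, 203, 187, 154), (178, 208, 191, 159), (179, 200, 184, 151), (180, 203, 186, 155), (181, 206, 191, 156), (182, 203, 188, 153), (183, 107, 91, 76), (184, 87, 50, 16), (185, 101, 61, 28)]
362 [(163, 189, 118, 51), (164, 118, 74, 36), (165, 103, 62, 29), (166, 33, 28, 31), (167, 31, 31, 31), (168, 38, 36, 38), (169, 45, 43, 48), (170, 31, 29, 35), (171, 68, 66, 57), (172, 151, 140, 118), (173, 209, 193, 159), (174, 205, 189, 158), (175, 205, 187, 157), (176, 200, 184, 154), (177, 200, 184, 151), (178, 205, 190, 155), (179, 201, 185, 152), (180, 207, 193, 159), (181, 196, 181, 150), (182, 98, 86, 69), (183, 96, 58, 27), (184, 101, 61, 27), (185, 102, 63, 30)]
```

View pics/s2.png

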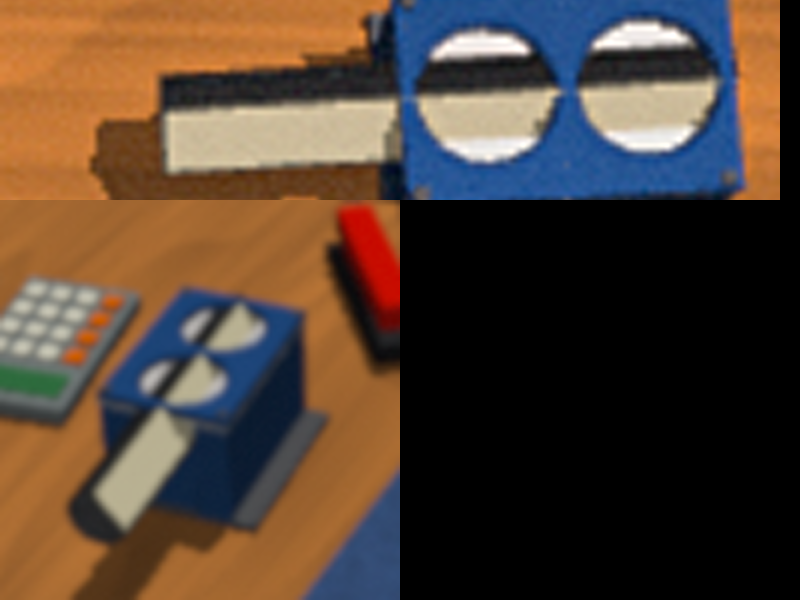

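The view shows the round shaft's flat now facing up and towards −x, at about −49° (edge at top row 172). So the sweep goes from −x to +x, as for the square shaft.

```bash
python3 go.py r -34 105 110; python3 - <<'E'
from rig import manip
print(manip.read_state()["joint_velocities"].round(3))
E
```

```text
t 11.2 pos [ 389.5 -103.2  201.3] F [ 1.  -0.4  0.5] w 90.8 target [ 0.5745 -0.0881  0.11  ] shift [ 0.   18.55  9.15] turn -0.0
[ 0.009  0.027 -0.024 -0.001  0.001 -0.   ]
```

```bash
python3 -m pendant '[[1,[0,9,4],0],[1,[0,18.5,6],0],[1,[0,18.5,9],0],[1,[0,18.5,9],0],[1,[0,18.5,9],0],[1,[0,18.5,9],0],[1,[0,18.5,12.9],0],[1,[0,18.5,12.9],0],[1,[0,18.5,12.9],0],[1,[0,18.5,12.9],0]]' 30 | grep pos; python3 go.py r -34 105 72
```

```text
tool_pos: [0.5743, -0.0882, 0.0739]
t 12.5 pos [574.3 -88.2  73.9] F [-0.6 -1.4  0. ] w 0.4 target [ 0.5745 -0.0881  0.072 ] shift [0.01 0.02 0.19] turn -0.0
```

```bash
python3 -m pendant '[[1,[0,0.8,0.1],0],[1,[0,1.3,0.1],0],[1,[0,1.7,0.1],0],[1,[0,2.0,0.1],0],[1,[0,2.3,0.1],0],[1,[0,2.6,0.1],0],[1,[0,2.9,0.1],0],[1,[0,3.2,0.1],0],[1,[0,3.5,0.1],0],[1,[0,3.5,0.1],0]]' | egrep 'pos|force'; python3 go.py r 0 105 72
```

```text
tool_pos: [0.6066, -0.0852, 0.072]
contact_force: [-5.1, -0.7, 7.6]
grip_force: 3.9
t 13.8 pos [606.6 -85.2  72. ] F [-5.1 -0.7  7.6] w 0.4 target [ 0.6084 -0.0854  0.072 ] shift [-0.03  0.18 -0.01] turn 0.0
```

The tip sits at z = 72 mm over the axis, so the flat has rolled up. I'll sweep a little further, then press down on the centre.

```bash
python3 -m pendant '[[1,[0,0.4,0],0],[1,[0,0.8,0],0],[1,[0,0.8,0],0],[1,[0,0.2,-0.3],0],[1,[0,0.1,-0.3],0],[1,[0,0.1,0.2],0],[1,[0,0.1,0.5],0],[1,[0,0.1,0.6],0],[1,[0,0.1,0.6],0],[1,[0,0.1,0.6],0]]' | egrep 'pos|force';  python3 -m pendant '[[1,[0,0,-1],0],[1,[0,0,-8],0],[1,[0,-8,-14],0],[1,[0,-16,-14],0],[1,[0,-22,-14],0],[1,[0,-22,-14],0],[1,[0,-22,-14],0]]' | grep pos; python3 - <<'E'
from h import *
T=cam("top");crop(T,310,145,130,65,6,"s3")
for x in (345,362): print(x,[(y,int(T["frame"][y,x,0])) for y in range(163,186)])
E
```

```text
tool_pos: [0.6099, -0.0851, 0.071]
contact_force: [-9.7, 0.6, 32.6]
grip_force: 16.2
tool_pos: [0.3873, -0.1029, 0.2052]
345 [(163, 195), (164, 200), (165, 210), (166, 194), (167, 109), (168, 239), (169, 236), (170, 232), (171, 230), (172, 232), (173, 228), (174, 232), (175, 230), (176, 232), (177, 236), (178, 236), (179, 194), (180, 61), (181, 34), (182, 37), (183, 56), (184, 99), (185, 102)]
362 [(163, 191), (164, 106), (165, 91), (166, 112), (167, 241), (168, 237), (169, 229), (170, 232), (171, 229), (172, 229), (173, 231), (174, 231), (175, 230), (176, 232), (177, 236), (178, 203), (179, 62), (180, 30), (181, 38), (182, 66), (183, 104), (184, 107), (185, 104)]
```

View pics/s3.png

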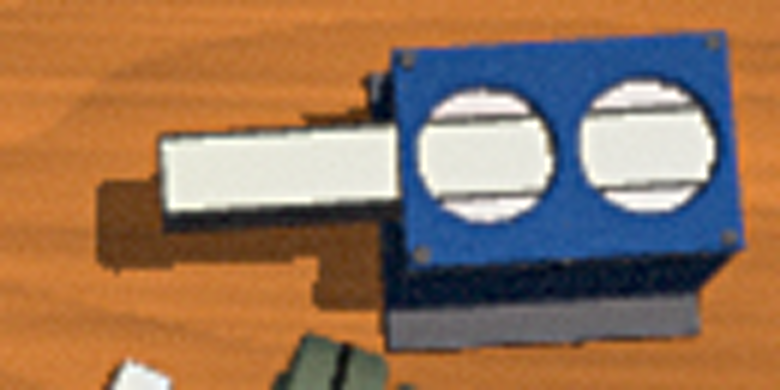

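Round flat is up: z = 71.0 mm under a 33 N press, and both edges sit where the geometry puts them. Now the square shaft the same way.

```bash
python3 go.py s -34 105 110
```

```text
t 15.9 pos [ 389.6 -103.1  205.3] F [ 0.5 -0.6  0.4] w 0.1 target [0.568  0.2523 0.11  ] shift [33.99 20.64  9.55] turn 0.062
```

```bash
python3 -m pendant '[[1,[34,20.6,0],0.062],[1,[34,20.6,0],0.062],[1,[34,20.6,0],0.062],[1,[34,20.6,0],0.062],[1,[34,20.6,0],0.062],[1,[34,20.6,0],0.062],[1,[34,20.6,0],0.062],[1,[34,20.6,0],0.062],[1,[34,20.6,9.5],0.062],[1,[34,20.6,9.5],0.062]]' 30 | grep pos; python3 -m pendant '[[1,[0,0,0],0],[1,[0,0,0],0]]' | grep pos; python3 go.py s -34 105 72
```

```text
tool_pos: [0.5662, 0.2514, 0.1068]
tool_pos: [0.5687, 0.2526, 0.1115]
t 17.4 pos [568.7 252.6 111.5] F [-0.1 -0.2  1.2] w 0.8 target [0.568  0.2523 0.072 ] shift [-0.03 -0.08  3.95] turn 0.0
```

```bash
python3 -m pendant '[[1,[0,0,3.8],0],[1,[0,0,3.8],0],[1,[0,0,3.8],0],[1,[0,0,3.8],0]]' | grep pos; python3 -m pendant '[[1,[0,0.8,0],0],[1,[0,1.3,0],0],[1,[0,1.7,0],0],[1,[0,2.0,0],0],[1,[0,2.3,0],0],[1,[0,2.6,0],0],[1,[0,2.9,0],0],[1,[0,3.2,0],0],[1,[0,3.5,0],0],[1,[0,3.5,0],0]]' | egrep 'pos|force'; python3 go.py s 0 105 72
```

```text
tool_pos: [0.5687, 0.2532, 0.074]
tool_pos: [0.6011, 0.2533, 0.0724]
contact_force: [-4.7, -1.1, 3.8]
grip_force: 2.5
t 19.2 pos [601.1 253.3  72.4] F [-4.7 -1.1  3.8] w 0.9 target [0.602 0.253 0.072] shift [-0.04  0.09  0.04] turn 0.001
```

```bash
python3 -m pendant '[[1,[0,0.4,0],0],[1,[0,0.8,0],0],[1,[0,0.8,0],0],[1,[0,0.2,-0.3],0],[1,[0,0.0,-0.3],0],[1,[0,0,0.2],0],[1,[0,0,0.5],0],[1,[0,0,0.6],0],[1,[0,0,0.6],0],[1,[0,0,0.6],0]]' | egrep 'pos|force';  python3 -m pendant '[[1,[0,0,-1],0],[0,[0,0,-8],0],[0,[0,-8,-14],0],[0,[0,-16,-14],0],[0,[0,-22,-14],0],[0,[0,-22,-14],0],[0,[0,-22,-14],0]]' | grep pos; python3 - <<'E'
from h import *
T=cam("top","t4")
for x in (188,205): print(x,[(y,int(T["frame"][y,x,0])) for y in range(163,186)])
for nm,lo,hi in(("disc",(14,170,150),(24,255,255)),("tile",(3,100,120),(11,190,255))):
    m=cv2.inRange(cv2.cvtColor(T["frame"],cv2.COLOR_RGB2HSV),lo,hi)
    _,_,st,ce=cv2.connectedComponentsWithStats(m)
    for s,c in zip(st,ce):
      if 60<s[4]<900: print(nm,c.round(),s[2:],ray(T,c,.012)[:2].round(4))
E
```

```text
tool_pos: [0.6036, 0.2536, 0.0711]
contact_force: [-5.7, -2.1, 23.5]
grip_force: 12.0
tool_pos: [0.3798, 0.2486, 0.2063]
188 [(163, 210), (164, 216), (165, 195), (166, 107), (167, 236), (168, 232), (169, 229), (170, 231), (171, 229), (172, 230), (173, 229), (174, 227), (175, 228), (176, 232), (177, 232), (178, 187), (179, 59), (180, 33), (181, 28), (182, 70), (183, 104), (184, 104), (185, 104)]
205 [(163, 201), (164, 204), (165, 187), (166, 110), (167, 236), (168, 235), (169, 229), (170, 229), (171, 230), (172, 230), (173, 230), (174, 228), (175, 232), (176, 234), (177, 233), (178, 191), (179, 66), (180, 35), (181, 40), (182, 56), (183, 101), (184, 100), (185, 108)]
disc [290. 245.] [ 19  19 278] [0.4559 0.0532]
disc [345. 253.] [ 19  19 277] [ 0.4408 -0.0723]
disc [  9. 461.] [ 23  45 446] [-0.0279  0.6449]
tile [237. 253.] [ 19  19 301] [0.4344 0.1716]
tile [395. 253.] [ 18  18 244] [ 0.444  -0.1843]
```

View pics/t4.png

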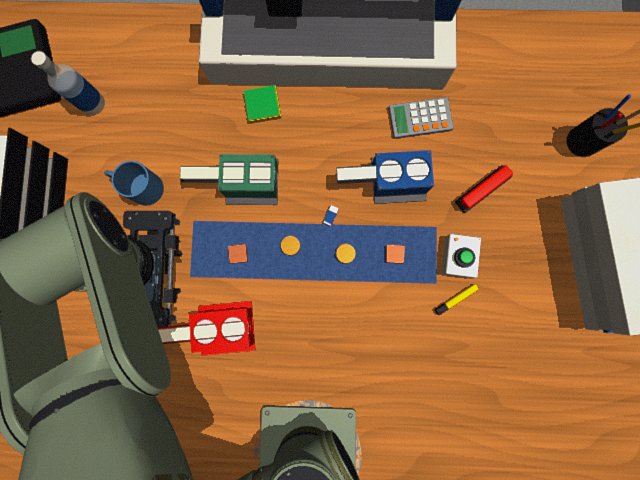

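Both flats are now fully pale and up, and the blanks haven't moved. I'll measure the now-clean cavities in both views and go for the near tile at (237,253).

```bash
python3 - <<'E'
from h import *
for n,bx in(("top",[(215,155,65,45),(370,150,65,45)]),("side",[(180,240,85,90),(270,155,65,70)])):
  C=cam(n); h=cv2.cvtColor(C["frame"],cv2.COLOR_RGB2HSV)
  for (x,y,w,hh),f in zip(bx,"sr"):
    m=np.zeros(h.shape[:2],np.uint8); m[y:y+hh,x:x+w]=cv2.inRange(h,(0,0,130),(180,75,255))[y:y+hh,x:x+w]
    m=cv2.morphologyEx(m,cv2.MORPH_CLOSE,np.ones((3,3),np.uint8))
    _,_,st,ce=cv2.connectedComponentsWithStats(m)
    for s,c in list(zip(st,ce))[1:]:
      if s[4]>60: print(n,f,c.round(1),s[2:],ray(C,c,.077)[:2].round(4))
F={"r":((.617,-.190),.082),"s":((.604,.148),.019)}
for k,(c,y) in F.items():
  for b in(-29,29): print(k,b,c[0]-b/1000*np.sin(y),c[1]+b/1000*np.cos(y))
E
python3 go.py w 434.5 171.5 60 0.019
```

```text
top s [233.  172.5] [ 21  20 419] [0.603  0.1757]
top s [259.8 172.5] [ 22  20 420] [0.6043 0.1179]
top r [417. 169.] [ 23  22 383] [ 0.6193 -0.2194]
top r [390.2 170.6] [ 23  22 391] [ 0.6145 -0.1621]
top r [372.5 171.7] [ 7 13 74] [ 0.6114 -0.1243]
side s [227.6 265.3] [ 27  19 299] [0.6024 0.1269]
side s [211.2 283.8] [ 32  22 431] [0.6015 0.1801]
side s [190.6 308.6] [ 27  36 426] [0.598  0.2443]
r -29 0.6193753359504779 -0.2189025566191361
r 29 0.6146246640495221 -0.1610974433808639
s -29 0.6045509668487651 0.11900523434253069
s 29 0.6034490331512349 0.1769947656574693
t 21.4 pos [383.5 249.3 206. ] F [-0.1 -0.7 -0.5] w 69.2 target [0.4345 0.1715 0.06  ] shift [-7.88  4.92 14.6 ] turn 0.001
```

```bash
python3 -m pendant '[[0,[-7.9,4.9,8],0],[0,[-7.9,4.9,12],0],[0,[-7.9,4.9,14.6],0],[0,[-7.9,4.9,14.6],0],[0,[-7.9,4.9,18],0],[0,[-7.9,4.9,19.8],0],[0,[-7.9,4.9,19.8],0],[0,[-7.9,4.9,19.8],0]]' 30|grep pos; python3 go.py w 434.5 171.5 8 0.019
```

```text
tool_pos: [0.4347, 0.1718, 0.0095]
t 22.4 pos [434.7 171.8   9.5] F [-0.2  0.2  0.3] w 91.1 target [0.4345 0.1715 0.008 ] shift [-0.03 -0.03  0.15] turn 0.001
```

```bash
python3 -m pendant '[[0,[0,0,0],0],[1,[0,0,0],0],[1,[0,0,0],0],[1,[0,0,0],0],[1,[0,0,0],0],[1,[0,0,0],0],[1,[0,0,0],0],[1,[0,0,-5],0],[1,[0,0,-11],0],[1,[0,0,-11],0]]' 30;python3 go.py s 0 29 120
```

```text
t: 23.7
tool_pos: [0.4362, 0.1722, 0.1221]
orientation: [3.132, -0.003, 1.591]
contact_force: [-0.5, 0.4, -1.0]
gripper_width: 0.447
grip_force: 28.7
t 23.7 pos [436.2 172.2 122.1] F [-0.5  0.4 -1. ] w 40.7 target [0.6034 0.177  0.12  ] shift [ 0.15 16.73  0.37] turn 0.001
```

```bash
python3 -m pendant '[[1,[0.1,5.6,0],0],[1,[0.1,11.2,0],0],[1,[0.1,16.8,0],0],[1,[0.1,16.8,0],0],[1,[0.1,16.8,0],0],[1,[0.1,16.8,0],0],[1,[0.1,16.8,1.5],0],[1,[0.1,16.8,2.5],0],[1,[0.1,16.8,2.5],0],[1,[0.1,16.8,2.5],0]]';python3 go.py s 0 29 80
```

```text
t: 24.95
tool_pos: [0.6012, 0.1754, 0.093]
orientation: [3.141, 0.0, 1.591]
contact_force: [-0.8, 0.3, -0.5]
gripper_width: 0.444
grip_force: 28.7
t 24.9 pos [601.2 175.4  93. ] F [-0.8  0.3 -0.5] w 40.4 target [0.6034 0.177  0.08  ] shift [0.16 0.23 1.3 ] turn 0.001
```

```bash
python3 -m pendant '[[1,[0.1,0.15,0],0],[1,[0.1,0.15,0],0],[1,[0.1,0.15,0],0]]'|grep pos;python3 go.py s 0 29 80
```

```text
tool_pos: [0.6027, 0.1764, 0.0932]
t 25.3 pos [602.7 176.4  93.2] F [-0.2  0.2 -0.7] w 40.7 target [0.6034 0.177  0.08  ] shift [0.06 0.08 1.32] turn 0.001
```

Centred to within 1 mm; lower, watch force, release, retreat.

```bash
python3 -m pendant '[[1,[0,0.07,0.8],0],[1,[0,0.07,1.2],0],[1,[0,0.07,1.2],0],[1,[0,0.07,1.2],0]]'|egrep 'pos|ct_f|width';python3 -m pendant '[[0.3,[0,0,0],0],[0.3,[0,0,0],0],[0.3,[0,0,0],0],[0.3,[0,0,-5],0],[0.3,[0,-6,-9],0],[0.3,[0,-16,-9],0],[0.3,[0,-22,-9],0],[0.3,[0,-22,-9],0]]'|egrep 'pos|width'; python3 - <<'E'
from h import *
T=cam("top");S=cam("side")
o=np.hstack([cv2.resize(T["frame"][150:205,170:285],(460,220),interpolation=cv2.INTER_CUBIC),cv2.resize(S["frame"][235:335,180:265],(255,300),interpolation=cv2.INTER_CUBIC)[:220]])
cv2.imwrite("pics/p5.png",o[:,:,::-1])
E
python3 go.py w 456 53 60 .019
```

```text
tool_pos: [0.6037, 0.1764, 0.0808]
contact_force: [2.0, -0.2, -1.9]
gripper_width: 0.444
tool_pos: [0.3803, 0.1715, 0.1712]
gripper_width: 0.702
t 26.9 pos [378.5 171.2 171.1] F [0.3 1.  0.8] w 63.7 target [0.456 0.053 0.06 ] shift [-11.97   7.52  11.1 ] turn 0.003
```

View pics/p5.png

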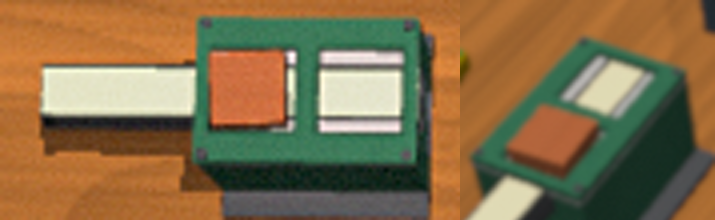

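```bash
cat > tri.py <<'E'
from h import *
# triangulate top-face centroids of blanks lying in fixtures; prints xyz and tilt-free check (seated top z = .086)
def cents(C,lo,hi):
    m=cv2.inRange(cv2.cvtColor(C["frame"],cv2.COLOR_RGB2HSV),lo,hi); _,_,st,ce=cv2.connectedComponentsWithStats(m)
    return [c for s,c in zip(st,ce) if 60<s[4]<700]
def P(C): return C["mtx"]@np.hstack([cv2.Rodrigues(np.array(C["rvec"]))[0],np.reshape(C["tvec"],(3,1))])
def run():
    T,S=cam("top"),cam("side")
    for nm,lt,ls,hi in(("disc",(14,150,165),(14,150,150),(26,255,255)),("tile",(3,100,170),(3,100,140),(12,200,255))):
        for a in cents(T,lt,hi):
            for b in cents(S,ls,hi):
                X=cv2.triangulatePoints(P(T),P(S),a,b)[:,0]; X=X[:3]/X[3]
                e=np.hypot(*(proj(T,X)-a))+np.hypot(*(proj(S,X)-b))
                if e<3 and -.01<X[2]<.12 and .35<X[0]<.7: print(nm,a.round(1),b.round(1),X.round(4),round(e,1))
    return T,S
if __name__=="__main__": run()
E
python3 tri.py
```

```text
disc [289.9 245.1] [315.  287.2] [0.4564 0.0533 0.0132] 0.4
tile [231.4 171.4] [210.2 279.8] [0.6036 0.1778 0.0842] 0.3
```

Tile top triangulates to about 85 mm, so it is seated. Next is the disc at (290,245).

```bash
python3 go.py w 456.2 53 8 .082; python3 -m pendant '[[0.2,[-6,4,0],-0.063],[0.2,[-12,7.5,2],-0.063],[0.2,[-12,7.5,8],-0.063],[0.2,[-12,7.5,11],-0.063],[0.2,[-12,7.5,11],-0.063],[0.2,[-12,7.5,11],-0.063]]'|grep pos;python3 go.py w 456.2 53 8 .082
```

```text
t 27.0 pos [383.3 172.2 171.6] F [ 0.3 -0.4  0.4] w 63.7 target [0.4562 0.053  0.008 ] shift [-12.08   7.01  16.37] turn -0.061
tool_pos: [0.4625, 0.0537, 0.062]
t 27.8 pos [462.5  53.7  62. ] F [0.2 0.2 0.5] w 72.8 target [0.4562 0.053  0.008 ] shift [-0.01 -0.64  5.4 ] turn 0.001
```

```bash
python3 -m pendant '[[0.2,[0,-0.6,0],0],[0.2,[0,-0.6,2],0],[0.2,[0,-0.6,4],0],[0.2,[0,-0.6,5.4],0],[0.2,[0,-0.6,5.4],0],[0.2,[0,-0.6,5.4],0]]'|grep pos;python3 go.py w 456.2 53 8 .082
```

```text
tool_pos: [0.4553, 0.0532, 0.0077]
t 28.5 pos [455.3  53.2   7.7] F [0.6 0.4 0.4] w 72.9 target [0.4562 0.053  0.008 ] shift [-0.02  0.09 -0.03] turn 0.001
```

```bash
python3 -m pendant '[[1,[0,0.1,0],0],[1,[0,0.1,0],0],[1,[0,0.1,0],0],[1,[0,0.1,0],0],[1,[0,0.1,0],0],[1,[0,0.1,-5],0],[1,[0,0.1,-11],0],[1,[0,0.1,-11],0],[1,[0,0.1,-11],0]]' 30|egrep 'pos|width|grip';python3 go.py r 0 28.6 118
```

```text
tool_pos: [0.4547, 0.053, 0.1163]
gripper_width: 0.467
grip_force: 30.0
t 29.6 pos [454.7  53.  116.3] F [-0.3  0.2 -0.9] w 42.5 target [ 0.6147 -0.1615  0.118 ] shift [-22.7   14.16  -0.19] turn 0.001
```

```bash
python3 -m pendant '[[1,[-6,4,0],0],[1,[-12,8,0],0],[1,[-18,12,0],0],[1,[-22.7,14.2,0],0],[1,[-22.7,14.2,0],0],[1,[-22.7,14.2,0],0],[1,[-22.7,14.2,0],0],[1,[-22.7,14.2,1],0],[1,[-22.7,14.2,2],0],[1,[-22.7,14.2,2],0]]'|egrep 'pos|width|grip';python3 -m pendant '[[1,[0,0,0],0]]'|egrep 'pos|width|grip';python3 go.py r 0 28.6 80; python3 - <<'E'
from h import *
S=cam("side");crop(S,240,130,130,100,5,"p6")
E
```

```text
tool_pos: [0.6149, -0.1605, 0.0958]
gripper_width: 0.473
grip_force: 30.0
tool_pos: [0.6161, -0.1611, 0.0971]
gripper_width: 0.469
grip_force: 30.0
t 31.0 pos [ 616.1 -161.1   97.1] F [ 0.9 -0.8 -0.5] w 42.6 target [ 0.6147 -0.1615  0.08  ] shift [-0.02 -0.14  1.71] turn 0.001
```

View pics/p6.png

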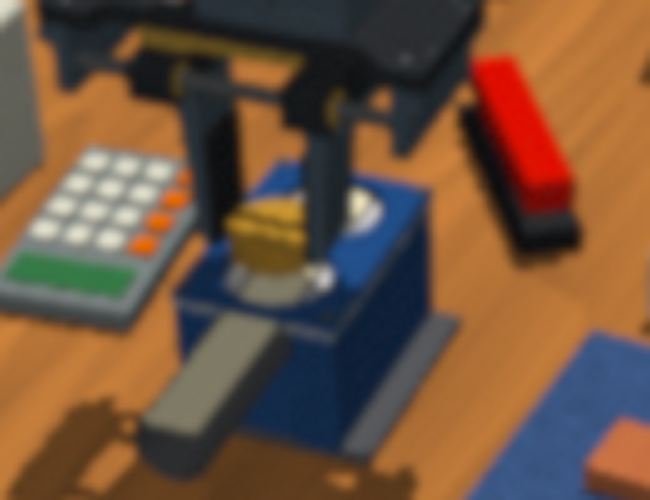

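The disc hangs level above the +y round cavity. Lower and release.

```bash
python3 -m pendant '[[1,[0,-0.14,0.5],0],[1,[0,-0.14,1.1],0],[1,[0,-0.14,1.6],0],[1,[0,-0.14,1.6],0],[1,[0,-0.14,1.6],0]]'|egrep 'pos|ct_f|width';python3 -m pendant '[[0.3,[0,0,0],0],[0.3,[0,0,0],0],[0.3,[0,0,0],0],[0.3,[0,0,-5],0],[0.3,[0,-6,-9],0],[0.3,[0,-16,-9],0],[0.3,[0,-22,-9],0],[0.3,[0,-22,-9],0]]'|egrep 'pos|width'; python3 tri.py; python3 go.py w 441.2 -72.8 8 .082
```

```text
tool_pos: [0.6149, -0.1616, 0.0809]
contact_force: [0.5, 0.0, -1.8]
gripper_width: 0.465
tool_pos: [0.3926, -0.1793, 0.1713]
gripper_width: 0.701
disc [390.5 169.9] [295.6 181.5] [ 0.6142 -0.1614  0.0854] 0.5
tile [231.3 171.4] [210.3 279.8] [0.6034 0.1779 0.0844] 0.2
tile [390.5 254.7] [367.9 220.5] [ 0.4389 -0.1722  0.0236] 0.2
t 32.8 pos [ 391.  -179.1  171.3] F [ 0.1 -0.2 -0.3] w 63.5 target [ 0.4412 -0.0728  0.008 ] shift [10.18  5.9  16.32] turn -0.001
```

```bash
cat > bl.py <<'E'
from h import *
for n in("top","side"):
  C=cam(n)
  for nm,lo,hi in(("disc",(14,170,150),(24,255,255)),("tile",(3,100,120),(11,190,255))):
    m=cv2.inRange(cv2.cvtColor(C["frame"],cv2.COLOR_RGB2HSV),lo,hi)
    _,_,st,ce=cv2.connectedComponentsWithStats(m)
    for s,c in zip(st,ce):
      q=ray(C,c,.012)
      if 40<s[4]<900 and .35<q[0]<.55 and abs(q[1])<.3: print(n,nm,c.round(),s[2:],q[:2].round(4))
E
python3 bl.py
```

```text
top tile [391. 255.] [10 16 79] [ 0.4389 -0.1749]
side tile [368. 221.] [ 21  14 197] [ 0.4437 -0.1848]
```

```bash
python3 -m pendant '[[0.2,[-6,0,-2],0],[0.2,[-12,0,-2],0],[0.2,[-12,0,-2],0],[0.2,[-12,0,-2],0]]'|egrep 'pos'; python3 bl.py
```

```text
tool_pos: [0.4059, -0.2989, 0.1904]
top disc [342. 250.] [ 14  14 108] [ 0.4488 -0.0646]
top tile [395. 254.] [ 17  18 269] [ 0.4427 -0.184 ]
side disc [344. 252.] [10 12 73] [ 0.4492 -0.0658]
```

```bash
sed -i 's/(14,170,150)/(12,130,60)/' bl.py; python3 bl.py; python3 - <<'E'
from h import *
T=cam("top");S=cam("side")
o=np.hstack([cv2.resize(T["frame"][220:290,310:420],(440,280)),cv2.resize(S["frame"][200:270,310:400],(360,280))]);cv2.imwrite("pics/p7.png",o[:,:,::-1])
E
```

```text
top disc [345. 253.] [ 20  19 291] [ 0.4411 -0.0719]
top tile [395. 253.] [ 17  18 262] [ 0.4428 -0.1842]
side disc [348. 252.] [ 20  18 278] [ 0.4399 -0.0682]
```

View pics/p7.png

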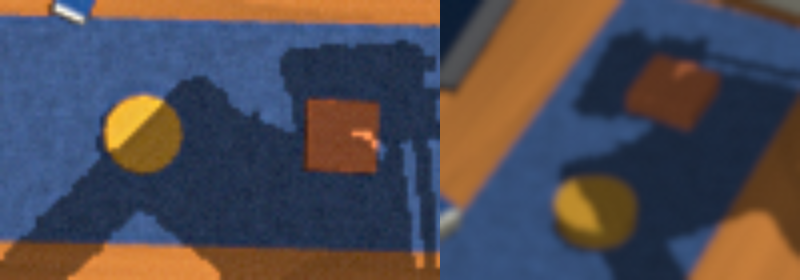

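Only shadowed: disc_2 has not moved and is still at (345,253), i.e. (0.441, −0.0725). Picking it.

```bash
python3 go.py w 441 -72.5 60 .082; python3 -m pendant '[[0.2,[6,0,0],0],[0.2,[12,1,0],0],[0.2,[18,2,0],0],[0.2,[22.8,1.6,2],0],[0.2,[22.8,1.6,8],0],[0.2,[22.8,1.6,13],0],[0.2,[22.8,1.6,13],0],[0.2,[22.8,1.6,13],0]]'|grep pos;python3 go.py w 441 -72.5 8 .082
```

```text
t 33.7 pos [ 405.5 -298.4  191.2] F [-0.  -0.2  0. ] w 73.0 target [ 0.441  -0.0725  0.06  ] shift [22.21  5.44 13.12] turn 0.002
tool_pos: [0.4037, -0.0709, 0.0625]
t 34.7 pos [403.7 -70.9  62.5] F [ 0.6 -0.3 -0.1] w 73.0 target [ 0.441  -0.0725  0.008 ] shift [-0.46  3.69  5.46] turn 0.001
```

```bash
python3 -m pendant '[[0.2,[-0.45,3.7,0],0],[0.2,[-0.45,3.7,0],0],[0.2,[-0.45,3.7,0],0],[0.2,[-0.45,3.7,0],0],[0.2,[-0.45,3.7,2],0],[0.2,[-0.45,3.7,4],0],[0.2,[-0.45,3.7,5.4],0],[0.2,[-0.45,3.7,5.4],0],[0.2,[-0.45,3.7,5.4],0]]'|grep pos;python3 go.py w 441 -72.5 8 .082
```

```text
tool_pos: [0.4398, -0.0723, 0.0076]
t 35.8 pos [439.8 -72.3   7.6] F [ 0.4  0.1 -0.1] w 72.6 target [ 0.441  -0.0725  0.008 ] shift [-0.03  0.12 -0.04] turn 0.001
```

```bash
python3 -m pendant '[[1,[0,0.1,0],0],[1,[0,0.1,0],0],[1,[0,0.1,0],0],[1,[0,0.1,0],0],[1,[0,0.1,0],0],[1,[0,0.1,-5],0],[1,[0,0.1,-11],0],[1,[0,0.1,-11],0],[1,[0,0.1,-11],0]]' 30|egrep 'pos|width|grip';python3 go.py r 0 -29.5 118
```

```text
tool_pos: [0.4397, -0.0719, 0.1163]
gripper_width: 0.471
grip_force: 30.0
t 37.0 pos [439.7 -71.9 116.3] F [ 1.1 -0.4 -0.9] w 42.9 target [ 0.6194 -0.2194  0.118 ] shift [-16.19  16.69  -0.2 ] turn 0.001
```

```bash
python3 -m pendant '[[1,[-5,5,0],0],[1,[-10,10,0],0],[1,[-15,15,0],0],[1,[-16.2,16.7,0],0],[1,[-16.2,16.7,0],0],[1,[-16.2,16.7,0],0],[1,[-16.2,16.7,1],0],[1,[-16.2,16.7,2],0],[1,[-16.2,16.7,2],0],[1,[-16.2,16.7,2],0]]'|egrep 'pos|width|grip';python3 go.py r 0 -29.5 81
```

```text
tool_pos: [0.6204, -0.2195, 0.0972]
gripper_width: 0.47
grip_force: 30.0
t 38.2 pos [ 620.4 -219.5   97.2] F [ 0.8 -0.1 -1.4] w 42.7 target [ 0.6194 -0.2194  0.081 ] shift [ 0.02 -0.1   1.62] turn 0.001
```

```bash
python3 -m pendant '[[1,[0,-0.1,0.5],0],[1,[0,-0.1,1.1],0],[1,[0,-0.1,1.6],0],[1,[0,-0.1,1.6],0],[1,[0,-0.1,1.6],0]]'|egrep 'pos|ct_f|width';python3 -m pendant '[[0.3,[0,0,0],0],[0.3,[0,0,0],0],[0.3,[0,0,0],0],[0.3,[0,0,-5],0],[0.3,[3,-6,-9],0],[0.3,[8,-16,-9],0],[0.3,[8,-22,-9],0],[0.3,[8,-22,-9],0],[0.3,[8,-22,-9],0]]'|egrep 'pos|width'; python3 tri.py;python3 bl.py; python3 go.py w 443.5 -184.3 60 .019
```

```text
tool_pos: [0.6194, -0.2198, 0.081]
contact_force: [-0.9, -0.5, -0.8]
gripper_width: 0.467
tool_pos: [0.3895, -0.1571, 0.1712]
gripper_width: 0.697
disc [390.6 169.9] [295.8 181.4] [ 0.6139 -0.1614  0.0858] 0.3
tile [231.1 171.3] [210.1 279.9] [0.6036 0.1783 0.0844] 0.2
side tile [368. 221.] [ 21  14 196] [ 0.4438 -0.1849]
t 40.1 pos [ 395.  -158.8  171.4] F [ 0.7 -0.3  0.2] w 64.2 target [ 0.4435 -0.1843  0.06  ] shift [-2.94  4.6  11.15] turn 0.064
```

```bash
python3 -m pendant '[[0.2,[-2.9,4.6,0],0.064],[0.2,[-2.9,4.6,4],0.064],[0.2,[-2.9,4.6,8],0.064],[0.2,[-2.9,4.6,11],0.064],[0.2,[-2.9,4.6,11],0.064],[0.2,[-2.9,4.6,11],0.064]]'|grep pos;python3 go.py w 443.7 -184.5 8 .019
```

```text
tool_pos: [0.4434, -0.1839, 0.0617]
t 40.9 pos [ 443.4 -183.9   61.7] F [ 0.4 -0.2 -0.1] w 72.9 target [ 0.4437 -0.1845  0.008 ] shift [-0.06  0.02  5.37] turn 0.0
```

```bash
python3 -m pendant '[[0.2,[0,0,2],0],[0.2,[0,0,4],0],[0.2,[0,0,5.3],0],[0.2,[0,0,5.3],0],[0.2,[0,0,5.3],0]]'|grep pos; python3 -m pendant '[[1,[0,0,0],0],[1,[0,0,0],0],[1,[0,0,0],0],[1,[0,0,0],0],[1,[0,0,0],0],[1,[0,0,-5],0],[1,[0,0,-11],0],[1,[0,0,-11],0],[1,[0,0,-11],0]]' 30|egrep 'pos|width|grip';python3 go.py s 0 -29.6 118
```

```text
tool_pos: [0.4426, -0.1837, 0.0089]
tool_pos: [0.441, -0.183, 0.1174]
gripper_width: 0.433
grip_force: 30.0
t 42.6 pos [ 441.  -183.   117.4] F [ 0.4 -0.3 -1.5] w 39.4 target [0.6046 0.1184 0.118 ] shift [29.83 16.93 -0.07] turn -0.0
```

```bash
python3 -m pendant '[[1,[6,3,-1],0],[1,[12,6,-1],0],[1,[18,9,-1],0],[1,[24,12,-1],0],[1,[29.9,16.9,-1],0],[1,[29.9,16.9,-1],0],[1,[29.9,16.9,-1],0],[1,[29.9,16.9,0],0],[1,[29.9,16.9,2],0],[1,[29.9,16.9,2],0]]'|egrep 'pos|width|grip';python3 -m pendant '[[1,[0,0,0],0],[1,[0,0,0],0]]'|egrep 'pos|width|grip';python3 go.py s 0 -29.3 81
```

```text
tool_pos: [0.6026, 0.1172, 0.0955]
gripper_width: 0.429
grip_force: 30.0
tool_pos: [0.6055, 0.1185, 0.0988]
gripper_width: 0.431
grip_force: 30.0
t 44.1 pos [605.5 118.5  98.8] F [-0.6  0.4  0.2] w 39.3 target [0.6046 0.1187 0.081 ] shift [ 0.03 -0.09  1.78] turn -0.001
```

```bash
python3 -m pendant '[[1,[0,-0.1,0.5],0],[1,[0,-0.1,1.1],0],[1,[0,-0.1,1.7],0],[1,[0,-0.1,1.7],0],[1,[0,-0.1,1.7],0]]'|egrep 'pos|ct_f|width';python3 -m pendant '[[0.3,[0,0,0],0],[0.3,[0,0,0],0],[0.3,[0,0,0],0],[0.3,[0,0,-5],0],[0.3,[0,-6,-9],0],[0.3,[0,-16,-9],0],[0.3,[0,-24,-9],0],[0.3,[0,-24,-9],0],[0.3,[0,-24,-9],0]]'|egrep 'pos|width'; python3 tri.py; python3 - <<'E'
from h import *
T=cam("top");S=cam("side")
o=np.zeros((560,800,3),np.uint8);o[:200]=cv2.resize(T["frame"][150:217,170:437],(800,200),interpolation=cv2.INTER_CUBIC);o[200:,:360]=cv2.resize(S["frame"][235:325,180:270],(360,360),interpolation=cv2.INTER_CUBIC);o[200:,400:760]=cv2.resize(S["frame"][150:240,260:350],(360,360),interpolation=cv2.INTER_CUBIC)
cv2.imwrite("pics/p8.png",o[:,:,::-1])
b=blobs(S,(60,120,90),(85,255,255),40)
for C,n in((T,"T"),(S,"S")):
  for k in blobs(C,(60,120,110),(85,255,255),30):
    M=cv2.moments(k);q=(M["m10"]/M["m00"],M["m01"]/M["m00"]);w=ray(C,q,.062)
    if w[1]<-.25 and w[0]<.5: print(n,q,w.round(4))
E
python3 go.py w 435 -327.5 120 -.2
```

```text
tool_pos: [0.6041, 0.1188, 0.0808]
contact_force: [0.4, -0.3, -1.0]
gripper_width: 0.433
tool_pos: [0.3595, 0.1135, 0.1709]
gripper_width: 0.698
disc [390.6 169.9] [293.6 180.7] [ 0.6164 -0.1603  0.087 ] 2.6
tile [231.2 171.3] [210.  279.8] [0.6037 0.1781 0.0842] 0.3
tile [259.7 171.5] [229.3 258.7] [0.6041 0.1169 0.0847] 0.0
T (466.4552845528455, 256.5284552845528) [ 0.435  -0.3276  0.062 ]
t 46.1 pos [365.8 114.5 171.5] F [-0.9 -0.   0.5] w 63.6 target [ 0.435  -0.3275  0.12  ] shift [-44.32   6.08   5.15] turn 0.219
```

View pics/p8.png

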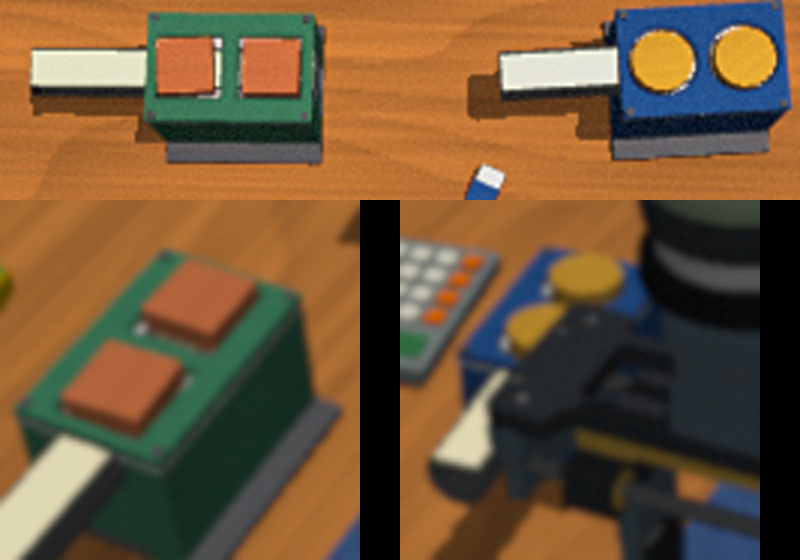

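Both tiles sit with their tops at about 84.5 mm. Both discs look level in their cavities; I'll confirm the second once the arm is clear. Going to the button.

```bash
python3 -m pendant '[[1,[-6,0,0],0.1],[1,[-12,0,0],0.1],[1,[-18,0,0],0.1],[1,[-24,0,0],0.1],[1,[-30,3,0],0.1],[1,[-36,5,0],0.1],[1,[-42,6,0],0.1],[1,[-44.3,6.1,2],0.1],[1,[-44.3,6.1,5],0.1],[1,[-44.3,6.1,5],0.1]]'|grep pos; python3 -m pendant '[[1,[0,0,0],0],[1,[0,0,0],0],[1,[0,0,0],0]]'|grep pos; python3 tri.py; python3 go.py w 435 -327.5 62 -.1
```

```text
tool_pos: [0.4328, -0.3278, 0.1183]
tool_pos: [0.4341, -0.3277, 0.1221]
disc [390.5 169.9] [295.9 181.4] [ 0.6138 -0.1615  0.0856] 0.2
disc [360.  288.4] [388.8 256. ] [ 0.3629 -0.1075 -0.0006] 0.0
tile [231.1 171.3] [210.1 280.1] [0.6036 0.1784 0.084 ] 0.2
tile [259.9 171.5] [229.3 258.9] [0.6045 0.1166 0.0838] 0.0
t 47.8 pos [ 433.9 -327.5  121.8] F [ 0.1 -0.2  0.3] w 0.5 target [ 0.435  -0.3275  0.062 ] shift [0.02 0.11 5.98] turn 0.019
```

```bash
python3 - <<'E'
from h import *
from tri import P
q=[]
for n in("top","side"):
  C=cam(n);r=[]
  for X in((.6194,-.219,.086),(.6146,-.1612,.086)):
    p=proj(C,X); m=cv2.inRange(cv2.cvtColor(C["frame"],cv2.COLOR_RGB2HSV),(14,150,150),(26,255,255)); k=np.zeros_like(m); cv2.circle(k,tuple(int(v) for v in p.round()),13,255,-1)
    M=cv2.moments(m&k,True); c=np.array([M["m10"],M["m01"]])/M["m00"]; r.append(c); print(n,p.round(1),c.round(1),M["m00"])
  q.append((C,r))
(T,a),(S,b)=q
for i in 0,1:
  X=cv2.triangulatePoints(P(T),P(S),a[i],b[i])[:,0];print((X[:3]/X[3]).round(4))
E
```

```text
top [417.7 167.8] [418.3 168.6] 315.0
top [390.4 169.4] [390.6 169.9] 311.0
side [305.7 168.2] [306.5 165.1] 274.0
side [295.6 181.3] [296.6 180.1] 167.0
[ 0.6154 -0.2179  0.0961]
[ 0.612  -0.1611  0.09  ]
```

```bash
python3 - <<'E'
from h import *
S=cam("side");crop(S,260,145,80,75,7,"p9")
E
```

```text
(no output)
```

View pics/p9.png

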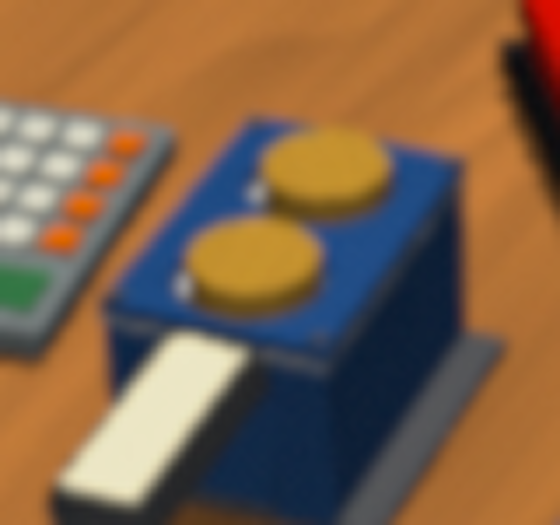

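Both discs sit equally low and level. The far one's top is at side pixel (306.6,168.9), against (305.7,168.2) expected when seated. Press the button.

```bash
python3 -m pendant '[[1,[0,0.1,3],0],[1,[0,0.1,5],0],[1,[0,0.1,6],0],[1,[0,0.1,6.4],0],[1,[0,0.1,6.8],0],[1,[0,0.1,7.0],0],[1,[0,0.1,7.0],0],[1,[0,0.1,7.0],0]]'|egrep 'pos|ct_f'
```

```text
tool_pos: [0.4341, -0.3273, 0.0558]
contact_force: [-8.8, 6.7, 31.4]
```

The button is at its stop: the tip is at 55.8 mm with 31 N. Let go and retreat, then a last check.

```bash
python3 -m pendant '[[1,[0,0,-1],0],[1,[0,0,-4],0],[1,[0,0,-10],0],[1,[0,-6,-14],0],[1,[0,-6,-14],0],[1,[0,-6,-14],0],[1,[0,-6,-14],0],[1,[0,-6,-14],0]]'|egrep 't:|pos|ct_f'; python3 tri.py; python3 - <<'E'
from h import *
T=cam("top","t10")
E
```

```text
t: 49.98
tool_pos: [0.3752, -0.3226, 0.1899]
contact_force: [0.3, 0.6, -0.5]
disc [390.6 169.9] [295.8 181.4] [ 0.6139 -0.1615  0.0856] 0.3
tile [231.1 171.3] [210.1 280. ] [0.6036 0.1784 0.0841] 0.2
tile [259.9 171.4] [229.3 258.8] [0.6045 0.1165 0.0841] 0.0
```

View pics/t10.png

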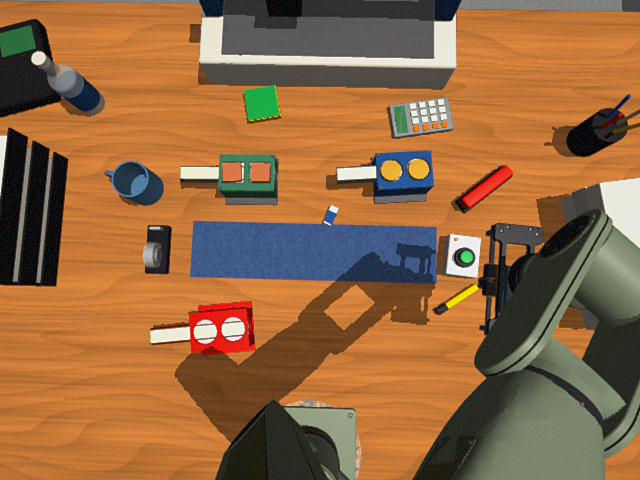

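All four blanks sit in their cavities, both flats face up, the button has sprung back, and the mug and stapler haven't moved. Handing in.

```bash
python3 -c "
from rig import manip
print(manip.finish_job())"
```

```text
the job is handed in; nothing more can be done
None
```

The job is handed in, though no verdict came back: both shaft flats face up, all four blanks are seated in cavities of their own shape, and the start button was then pressed to its stop and released. The mug and the stapler were left where they stood.

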